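# Set a probe tube to its mark and lock it

## Task

Take the probe tube with the yellow band out of the white rack and slide it down the leaning black sleeve of the probe stand until the sleeve's rim lies on the yellow band, not so deep that the tube touches the sample below, and let go of it. Then turn the orange clutch knob clockwise until the clamp screw is tight and the clutch slips, some 20 degrees past that point. Leave the blue-banded tube, the vial and the beaker where they stand.

Things in the scene. Friction and masses are not known exactly. Their poses are not given: they have to be found in the camera images.
- tube_yellow: probe tube, 150 mm long, about 70 g: the lower 95 mm a steel tube of 14 mm diameter with a yellow band 8 mm wide, the upper 55 mm a heavier round black grip head of 18 mm; centre of mass 110 mm from the lower end. Stands upright in a hole of the rack. Origin: centre of its lower end (which goes into the sleeve; 4 mm lead chamfer); z runs along the tube to the head.
- yellow_band (a point): middle of the yellow band on the axis of the yellow-banded tube, 70 mm from its lower end (the band covers 66 to 74 mm).
- tube_blue: an equal tube with a blue band instead of the yellow one, in the other hole of the rack; stays there. Origin: centre of its lower end.
- rack: fixed white block 55 x 140 x 50 mm (x, y, z), origin: centre of its underside. Two upright holes 15.5 mm wide and 40 mm deep at 40 mm either side of its centre along its y axis hold the two tubes (80 mm apart, which tube is in which hole varies); the tubes stand 110 mm out of it.
- stand: fixed probe stand: aluminium base plate 165 x 107 x 10 mm (x -65 to +100, y -62 to +45 mm of its origin) with the black sleeve leaning out to the robot's left and a round orange clutch knob at the right end. Origin: on the work surface near the middle of the sample; x points roughly to the robot's right, away from the sleeve's mouth, z up.
- sleeve: black sleeve, 55 mm long, 27 mm across (35 at the bright rim), bore 16 mm, mouth flared over 5 mm. Origin: centre of the rim plane, 88 mm above the work surface; z runs along the bore out of the mouth, 35 degrees from vertical, leaning to the stand's -x. A spring ball in its -y wall, 30 mm below the rim, presses the tube 1 mm aside: 2 to 5 N push the tube in, and it stays where it is left.
- sample: black disc 38 mm across, 3 mm thick, on the stand's base plate below the sleeve, with a green coated glass: the tube must not touch it. With the band at the rim the tube's end is still about 15 mm from it, measured along the bore. Origin: centre of its underside.
- knob_grip (a point): point on the vertical axis of the round orange knob where to grip it, 77 mm above the work surface, 14 mm below the knob's top. Knob 34 mm across, 36 mm high, underside 55 mm above the work surface, on a pedestal 45 mm across; a white line on its top shows its turn. It lies at x +75, y -35 mm in the stand's frame.
- clamp_screw (a joint): turn of the clamp screw under the knob (rad), grows clockwise seen from above; 0.9 (reads about 0.89) is its end, tight. It starts at 0.1 to 0.5 and turns together with the knob (0.04 N m).
- clutch_knob (a joint): turn of the knob against the clamp screw (rad), clockwise; 0 at first. It stays 0 until the screw is tight, then the clutch slips (0.2 N m) and it grows. About 0.35 rad of slip (20 degrees) is wanted; more does no harm.
- vial: green-capped sample vial, 22 mm across, 58 mm high, stands behind the stand, left of the white machine. Origin: centre of its base.
- beaker: small glass beaker, 45 mm across, 50 mm high, to the right of the rack. Origin: centre of its base.

How it is judged:
By the outcome, as a careful person would: the job done as asked, in the order asked, and still so for the second after the job is handed in, with the robot touching nothing.
It also fails if it takes over 58 s, if anything falls off the work surface, if the arm or the gripper's body presses on something with over 40 N, if the wrist force passes 120 N, or if a joint passes its speed limit or range.

## Robot

A 6-joint arm with a two-finger parallel gripper is mounted at the origin on a cart in front of the work surface, level with it; the furniture and walls round the work are solid. World frame = base frame: x ahead of the robot, y to its left, z up, the work surface at z = 0. Lengths are in m, angles in rad, forces in N, time in s.
With the tool pointing down it reaches from about 0.35 to 0.775 m from the base axis. Payload 7.3 kg.
Tool frame: the origin (TCP) lies midway between the tips of the shut fingers; the grasp point (between the pads) lies 19 mm behind it; z points along the fingers, y is the line along which they close (so a half turn about z gives the same grasp; the last joint's range is limited). The gripper opens to 92 mm and grips with 3 to 60 N. Pads are 19 mm wide; open, the fingers measure 130 mm over their backs; the gripper's body (75 mm by 190 mm) begins 47 mm behind the grasp point.
Start: joints at [0.968, 0.342, 1.524, -0, 1.275, -0.146], TCP at [0.232, 0.471, 0.198] pointing down, gripper open.
Joint ranges: [-2.53, 2.53], [-0.77, 2.02], [0.04, 2.7], [-1, 4.14], [0.28, 2.66], [-3.11, 3.11]. Speed limits (rad/s): [2.57, 2.57, 3.14, 3.14, 3.14, 3.14].

## Interface

Orientations are given as [roll, pitch, yaw] about the fixed x, y, z axes, in that order (R = Rz(yaw) Ry(pitch) Rx(roll)).
In Python, from cell import robot, read_camera, camera_params, nets gives the robot as it stands. The module is installed in compiled form; this text tells all that it offers.
- The arm moves only by the tool step_arm, never from a script. Its argument "steps" is a list of rows, each an object of numbers: "x", "y", "z": the shift along the tool's x, y, z as a fraction of full scale; "rx", "ry", "rz": the turn, a rotation vector about the tool's x, y, z as a fraction of full scale; "claw": the opening, from -1 (shut) to 1 (fully open). In form: [{"x": .., "y": .., "z": .., "rx": .., "ry": .., "rz": .., "claw": ..}, ...]. A call has 1 to 12 rows; each row is the pose to reach, as a shift and turn from the pose commanded when the call began, along the tool's axes at that moment; what a row does not reach only later rows make up. Full scale, the value 1, is 750 mm for a shift and pi/4 rad for a turn. A row lasts 1/12 s, in which the tool goes at most 41.7 mm and 7.16 degrees, less where a joint would pass 70% of its speed; a pose out of reach is approached as far as the arm can. A call with a number of a shift or a turn outside -1 to 1 is refused whole. A call with a gripper value outside its range is refused whole. The fingers move at their own pace and stop on an object; "squeeze" is the grip in N (left out, the last holds). Time passes only in rows, so rows that repeat a pose let the fingers close. It gives the time, the measured TCP pose, the force, the opening and the grip force at its end, in the units of the state.
- robot.observe(): the state, without advancing time (a new reading comes with each control period).
- read_camera(name): name is "scene" or "top" or "wrist"; returns (picture, depth): 420x560x3 uint8, blue, green, red; 420x560 float32, m along the optical axis (not along the pixel's ray), 0 where there is no reading.
- camera_params(name): a dict with "fx", "fy", "cx", "cy" (pixels), "R" (3x3) and "t" (3): a world point X has camera coordinates R X + t; the wrist camera has in their place "hand_eye" (4x4, takes a point from camera to tool coordinates, whose origin is the TCP and whose axes are the flange's). Camera axes: x right, y down, z forward; pixel columns grow to the right and rows downward; lengths in m; the calibration is good to about 2 mm. A picture is of the moment at which its call begins: read the wrist's pose just before it. camera_params takes no time and is no camera call.
- robot.hand_in(): hands the job in; it is judged then, once.
Trained networks look in the newest picture that a camera, given by its name, has taken for a name from the list of things; names that differ only in an ending like _2 or _b are one class to them, and where a whole thing is asked for, a point or a joint stands for the part that bears it (a point fixed in the world has none). Each returns a list of dicts, best first, with "conf" (0 to 1); they miss things now and then, are a little off and sometimes report something else, mostly with a low value. They report only what shows in the picture. A call takes as long as a camera call.
- nets.masks_of(camera, query): "region" (420x560 bool, what is visible of it) and "box" ([left, top, right, bottom] in pixels, round what is visible of it).
- nets.landmark_of(camera, query): "pixel" ([row, column] in pixels: a listed point, or the origin of a listed thing).
The state is a dict: "time": time; "qpos": joint angles; "qvel": joint speeds; "joint_efforts": joint torques, N m; "tool_pos": TCP position; "tool_rot": TCP orientation; "contact_force": force on the tool from outside, world axes, zero at the start; "torque": the same for the moment, N m; "opening": finger opening in m; "grip_force": force on a finger pad.
Only numpy, scipy, OpenCV 4.12 (cv2) and the standard library are available. Lean on these libraries where they do the work, as an engineer would, in place of code of your own. Each camera call takes 0.05 s, during which the arm holds its last target. There are 200 camera calls.

## Working session

There is one attempt and no reset: what is moved stays moved. The work goes in short steps, Python scripts to look and compute and a tool call to move; the robot and the scene stay as the last step left them, time stands still between calls to the robot, and variables do not carry over. Pictures are saved under pics/ and viewed, at most 10 in all, crops included, and the job is handed in when it is done.

Besides the shell and the picture viewer there is one more tool, called as name(argument=value, ...), one argument or row to a line, values as JSON. step_arm: Moves the arm, as the interface text tells. Its arguments: {"type":"object","properties":{"steps":{"type":"array","items":{"type":"object","properties":{"x":{"type":"number","minimum":-1,"maximum":1},"y":{"type":"number","minimum":-1,"maximum":1},"z":{"type":"number","minimum":-1,"maximum":1},"rx":{"type":"number","minimum":-1,"maximum":1},"ry":{"type":"number","minimum":-1,"maximum":1},"rz":{"type":"number","minimum":-1,"maximum":1},"claw":{"type":"number"}}}},"squeeze":{"type":"number"}},"required":["steps"]}

```bash
mkdir -p pics; python3 - <<'E'
from cell import robot, read_camera, camera_params, nets
import cv2, numpy as np
s=robot.observe(); print({k:np.round(v,3) for k,v in s.items()})
ims=[]
for c in ["scene","top","wrist"]:
    im,d=read_camera(c); p=camera_params(c); np.savez(f"{c}0.npz",im=im,d=d); cv2.imwrite(f"pics/{c}0.png",im)
    print(c,{k:np.round(v,4).tolist() for k,v in p.items()}); 
    for q in ["tube_yellow","yellow_band","tube_blue","rack","sleeve","sample","knob_grip","stand","vial","beaker"]:
        L=nets.landmark_of(c,q)[:2]; M=nets.masks_of(c,q)[:1]
        o=[]
        for m in M:
            r=m["region"]; z=d[r]; z=z[z>0]; o.append((m["box"],round(m["conf"],2),round(float(np.median(z)),3) if len(z) else None))
        print(q,[(np.round(l["pixel"],1).tolist(),round(l["conf"],2)) for l in L],o)
E
```

```text
{'time': np.float64(0.0), 'qpos': array([ 0.968,  0.343,  1.525, -0.   ,  1.275, -0.146]), 'qvel': array([ 0.   ,  0.001,  0.   , -0.002,  0.   ,  0.   ]), 'joint_efforts': array([-1.0000e-03, -4.3124e+01, -2.4422e+01,  7.2000e-02,  5.6000e-02,
       -0.0000e+00]), 'tool_pos': array([0.231, 0.471, 0.197]), 'tool_rot': array([-3.14 , -0.   ,  2.685]), 'contact_force': array([ 0.56 ,  0.837, -0.164]), 'torque': array([-0.015,  0.034, -0.03 ]), 'grip_force': np.float64(0.0), 'opening': np.float64(0.092)}
scene {'fx': 442.7506, 'fy': 442.7506, 'cx': 276.8981, 'cy': 206.7355, 'R': [[0.8826, -0.4702, -0.0024], [-0.3319, -0.6195, -0.7114], [0.333, 0.6286, -0.7028]], 't': [-0.4481, 0.2606, 0.9965]}
tube_yellow [([316.6, 301.5], 0.84)] [([300.4, 274.4, 305.9, 311.3], 0.81, 0.913)]
yellow_band [([155.7, 215.9], 0.69), ([302.2, 299.4], 0.64)] [([296.1, 279.8, 306.9, 308.6], 0.85, 0.912)]
tube_blue [([288.4, 293.3], 0.64)] [([287.2, 245.0, 296.6, 283.4], 0.73, 0.965)]
rack [([303.1, 298.2], 0.64)] [([280.7, 263.6, 315.7, 330.7], 0.56, 0.977)]
sleeve [([152.7, 212.7], 0.56)] [([209.2, 155.1, 223
[... 957 characters left out ...]
], 0.74, 1.11)]
knob_grip [([247.1, 200.2], 0.57)] [([193.8, 240.0, 211.7, 255.0], 0.78, 1.031)]
stand [([230.0, 181.8], 0.64)] [([151.2, 211.3, 224.1, 257.3], 0.67, 1.112)]
vial [([174.2, 158.0], 0.52)] [([195.3, 239.7, 213.1, 254.5], 0.61, 1.031)]
beaker [([207.0, 419.5], 0.8), ([172.3, 161.1], 0.69)] [([416.3, 200.5, 433.0, 212.6], 0.66, 1.101)]
wrist {'fx': 315.6318, 'fy': 315.6318, 'cx': 280.3564, 'cy': 212.7498, 'hand_eye': [[0.0006, -0.9643, -0.2647, 0.0706], [1.0, 0.0006, 0.0002, -0.0002], [-0.0, -0.2647, 0.9643, -0.1868], [0.0, 0.0, 0.0, 1.0]]}
tube_yellow [] []
yellow_band [] []
tube_blue [] []
rack [] []
sleeve [] []
sample [] []
knob_grip [] []
stand [] []
vial [] []
beaker [] []
```

```bash
python3 - <<'E'
import cv2,numpy as np
a=cv2.imread("pics/top0.png");b=cv2.imread("pics/scene0.png")
A=cv2.resize(a[140:290,130:450],(800,375),interpolation=cv2.INTER_CUBIC)
cv2.imwrite("pics/topc.png",A)
B=cv2.resize(b[120:370,170:390],(528,600),interpolation=cv2.INTER_CUBIC)
cv2.imwrite("pics/scenec.png",B)
E
```

```text
(no output)
```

View pics/topc.png

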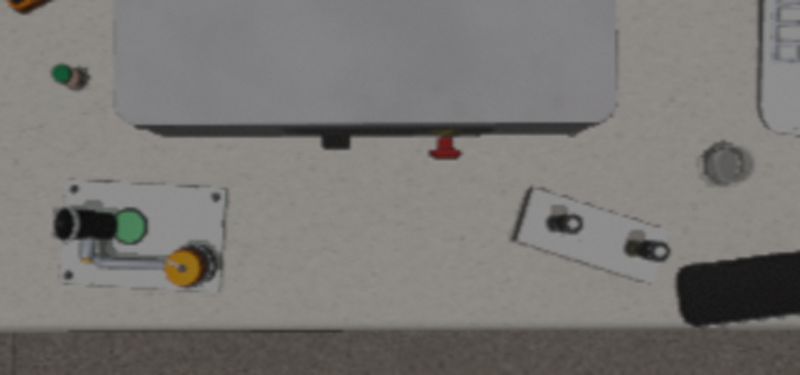

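View pics/scenec.png

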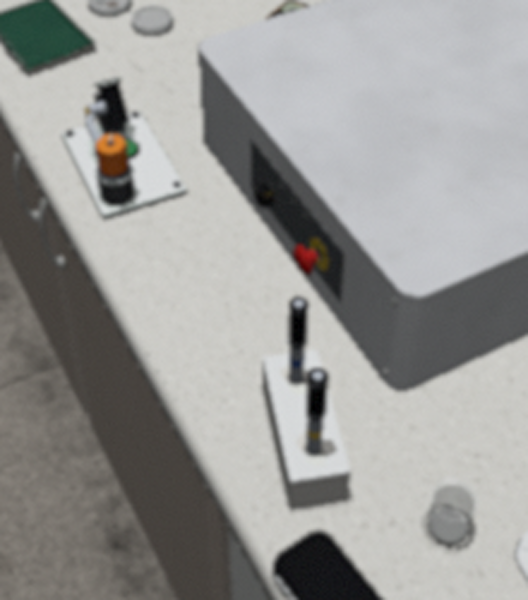

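```bash
cat > h.py <<'E'
import numpy as np, json
from cell import camera_params
from scipy.spatial.transform import Rotation as Ro
def cam(c,s=None):
    p=camera_params(c); K=(p["fx"],p["fy"],p["cx"],p["cy"])
    if c!="wrist":
        R=np.array(p["R"]); return K,R.T,-R.T@np.array(p["t"])
    H=np.array(p["hand_eye"]); Rt=Ro.from_euler("xyz",s["tool_rot"]).as_matrix()
    return K,Rt@H[:3,:3],Rt@H[:3,3]+s["tool_pos"]
def ray(C,col,row):
    K,R,o=C; return o,R@np.array([(col-K[2])/K[0],(row-K[3])/K[1],1.])
def onz(C,col,row,z):
    o,d=ray(C,col,row); return o+d*(z-o[2])/d[2]
def dep(C,col,row,zc):
    o,d=ray(C,col,row); return o+d*zc
def tri(obs):
    A=np.zeros((3,3));b=np.zeros(3)
    for C,c,r in obs:
        o,d=ray(C,c,r); d=d/np.linalg.norm(d); P=np.eye(3)-np.outer(d,d); A+=P;b+=P@o
    X=np.linalg.solve(A,b)
    res=[np.linalg.norm(np.cross(X-o,d/np.linalg.norm(d))) for o,d in (ray(*q) for q in obs)]
    return X,res
def rel(s,pos,Rt):
    """units for step_arm going from the state's pose to pos,Rt"""
    R0=Ro.from_euler("xyz",s["tool_rot"]); d=R0.inv().apply(np.array(pos)-s["tool_pos"])/.75
    r=(R0.inv()*Rt).as_rotvec()/(np.pi/4)
    return np.round(d,4),np.round(r,4)
def frame(z,y):
    z=np.array(z,float);z/=np.linalg.norm(z);y=np.array(y,float);y-=z*(y@z);y/=np.linalg.norm(y)
    return Ro.from_matrix(np.c_[np.cross(y,z),y,z])
E
python3 - <<'E'
from h import *
np.set_printoptions(precision=3,suppress=True)
T=cam("top");S=cam("scene")
f=lambda x,y:(130+x/2.5,140+y/2.5); g=lambda x,y:(170+x/2.4,120+y/2.4)
for n,t,s,z in [("yel",(657,250),(318,375),.16),("blue",(571,223),(298,303),.16),("knob",(184,267),(112,143),.091),("rim",(67,223),(107,86),.088)]:
    print(n,onz(T,*f(*t),z),onz(S,*g(*s),z),tri([(T,*f(*t)),(S,*g(*s))]))
for n,t in [("plate TL",(70,182)),("plate TR",(226,188)),("plate BR",(220,291)),("plate BL",(63,284))]: print(n,onz(T,*f(*t),.01))
print("sample",onz(T,*f(130,226),.013))
for n,t in [("rack TL",(536,188)),("TR",(668,228)),("BR",(645,283)),("BL",(514,241))]: print(n,onz(T,*f(*t),.05))
d=np.load("top0.npz")["d"]
for n,t in [("mach",(350,110)),("machR",(350,60)),("sponge",(740,290)),("knobred",(445,152))]:
    c,r=f(*t); print(n,dep(T,c,r,d[int(r),int(c)]))
print(T[2],S[2])
E
```

```text
yel [ 0.445 -0.223  0.16 ] [ 0.445 -0.227  0.16 ] (array([ 0.446, -0.224,  0.156]), [np.float64(0.0009903362784405272), np.float64(0.0009903362784406454)])
blue [ 0.47  -0.148  0.16 ] [ 0.47  -0.151  0.16 ] (array([ 0.47 , -0.148,  0.157]), [np.float64(0.0007553185414367553), np.float64(0.0007553185414368626)])
knob [0.43  0.207 0.091] [0.431 0.204 0.091] (array([0.431, 0.206, 0.09 ]), [np.float64(0.0011018980593791624), np.float64(0.0011018980593791238)])
rim [0.472 0.319 0.088] [0.467 0.308 0.088] (array([0.472, 0.322, 0.076]), [np.float64(1.780795539466312e-05), np.float64(1.7807955394591704e-05)])
plate TL [0.514 0.339 0.01 ]
plate TR [0.507 0.179 0.01 ]
plate BR [0.402 0.185 0.01 ]
plate BL [0.41  0.345 0.01 ]
sample [0.468 0.276 0.013]
rack TL [ 0.504 -0.132  0.05 ]
TR [ 0.464 -0.261  0.05 ]
BR [ 0.41  -0.237  0.05 ]
BL [ 0.452 -0.11   0.05 ]
mach [0.571 0.047 0.157]
machR [0.616 0.047 0.158]
sponge [ 0.401 -0.339  0.023]
knobred [ 0.537 -0.041  0.094]
[0.474 0.014 1.124] [ 0.15  -0.676  0.885]
```

```bash
python3 - <<'E'
from h import *; from cell import robot
s=robot.observe()
print(rel(s,[.43,.27,.27],frame([0,0,-1],[1,-.045,0])))
E
```

```text
(array([-0.3558, -0.124 , -0.0962]), array([ 1.0000e-04, -1.0000e-04,  1.4757e+00]))
```

step_arm(
  steps=[
    {"x": -0.356,"y": -0.124,"z": -0.096,"rz": 1,"claw": 1},
    {"x": -0.356,"y": -0.124,"z": -0.096,"rz": 1,"claw": 1},
    {"x": -0.356,"y": -0.124,"z": -0.096,"rz": 1,"claw": 1},
    {"x": -0.356,"y": -0.124,"z": -0.096,"rz": 1,"claw": 1},
    {"x": -0.356,"y": -0.124,"z": -0.096,"rz": 1,"claw": 1},
    {"x": -0.356,"y": -0.124,"z": -0.096,"rz": 1,"claw": 1},
    {"x": -0.356,"y": -0.124,"z": -0.096,"rz": 1,"claw": 1},
    {"x": -0.356,"y": -0.124,"z": -0.096,"rz": 1,"claw": 1},
  ],
)

```text
$.steps[0]: bad value
```

step_arm(
  steps=[
    {"rz": 0.476,"claw": 1},
    {"rz": 0.476,"claw": 1},
    {"rz": 0.476,"claw": 1},
    {"rz": 0.476,"claw": 1},
    {"rz": 0.476,"claw": 1},
    {"rz": 0.476,"claw": 1},
  ],
)

```text
$.steps[0]: bad value
```

```bash
cat > look.py <<'E'
import sys,cv2,pickle
from h import *; from cell import robot,read_camera,nets
n=sys.argv[1]; s=robot.observe(); im,d=read_camera("wrist"); pickle.dump((s,im,d),open(n+".pkl","wb")); cv2.imwrite(f"pics/{n}.png",im)
C=cam("wrist",s); print(s["time"],np.round(s["tool_pos"],4),np.round(s["tool_rot"],3),np.round(s["qpos"],2),s["opening"])
for q in sys.argv[2:]:
    for l in nets.landmark_of("wrist",q)[:2]: print(q,np.round(l["pixel"],1),round(l["conf"],2))
E
python3 look.py w1 sleeve knob_grip sample
```

```text
3.15 [0.2315 0.4712 0.1978] [ 3.142 -0.     2.685] [ 0.97  0.34  1.52  0.    1.28 -0.15] 0.09155138449603474
```

View pics/w1.png

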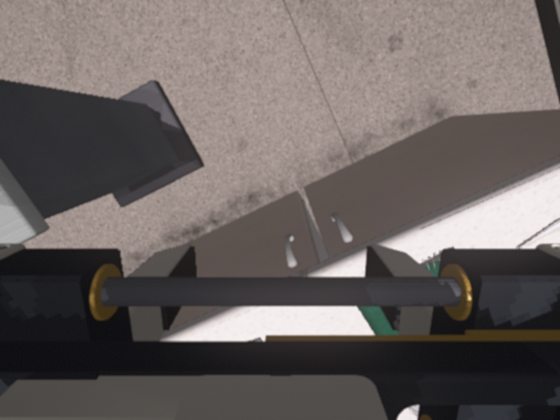

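step_arm(
  steps=[
    {"x": -0.356,"y": -0.124,"z": -0.096,"rx": 0.0,"ry": 0.0,"rz": 0.99,"claw": 0.99},
    {"x": -0.356,"y": -0.124,"z": -0.096,"rx": 0.0,"ry": 0.0,"rz": 0.99,"claw": 0.99},
    {"x": -0.356,"y": -0.124,"z": -0.096,"rx": 0.0,"ry": 0.0,"rz": 0.99,"claw": 0.99},
    {"x": -0.356,"y": -0.124,"z": -0.096,"rx": 0.0,"ry": 0.0,"rz": 0.99,"claw": 0.99},
    {"x": -0.356,"y": -0.124,"z": -0.096,"rx": 0.0,"ry": 0.0,"rz": 0.99,"claw": 0.99},
    {"x": -0.356,"y": -0.124,"z": -0.096,"rx": 0.0,"ry": 0.0,"rz": 0.99,"claw": 0.99},
    {"x": -0.356,"y": -0.124,"z": -0.096,"rx": 0.0,"ry": 0.0,"rz": 0.99,"claw": 0.99},
    {"x": -0.356,"y": -0.124,"z": -0.096,"rx": 0.0,"ry": 0.0,"rz": 0.99,"claw": 0.99},
  ],
)

```text
time: 4.02
tool_pos: [0.4354, 0.2654, 0.2716]
tool_rot: [3.137, 0.002, 1.899]
contact_force: [-0.4, -0.6, 0.0]
opening: 0.0916
grip_force: 0.0
```

step_arm(
  steps=[
    {"x": -0.04,"y": 0.045,"z": 0.0,"rx": 0.0,"ry": 0.0,"rz": 0.476,"claw": 0.99},
    {"x": -0.04,"y": 0.045,"z": 0.0,"rx": 0.0,"ry": 0.0,"rz": 0.476,"claw": 0.99},
    {"x": -0.04,"y": 0.045,"z": 0.0,"rx": 0.0,"ry": 0.0,"rz": 0.476,"claw": 0.99},
    {"x": -0.04,"y": 0.045,"z": 0.0,"rx": 0.0,"ry": 0.0,"rz": 0.476,"claw": 0.99},
    {"x": -0.04,"y": 0.045,"z": 0.0,"rx": 0.0,"ry": 0.0,"rz": 0.476,"claw": 0.99},
  ],
)

```text
time: 4.43
tool_pos: [0.4716, 0.253, 0.2696]
tool_rot: [-3.141, -0.0, 1.538]
contact_force: [0.7, 1.3, 0.2]
opening: 0.0916
grip_force: 0.0
```

```bash
python3 look.py w2 sleeve knob_grip sample
```

```text
4.4333 [0.4716 0.253  0.2696] [-3.141 -0.     1.538] [0.35 0.32 1.36 0.   1.46 0.38] 0.09157677843448296
sleeve [126.5 277.8] 0.92
knob_grip [220.2 248.6] 0.92
knob_grip [114.8 385.8] 0.63
sample [159.9 278.5] 0.75
```

View pics/w2.png

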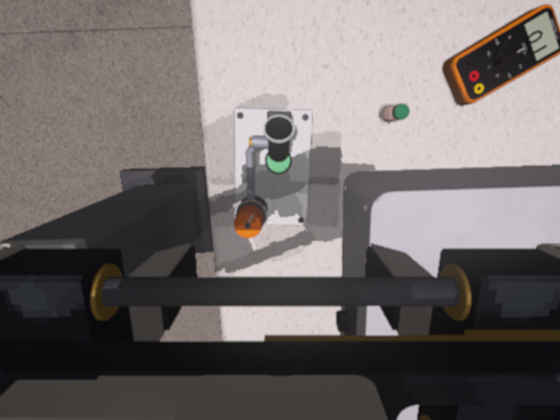

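```bash
python3 - <<'E'
from h import *; import pickle,cv2
np.set_printoptions(precision=4,suppress=True)
s,im,d=pickle.load(open("w2.pkl","rb")); W=cam("wrist",s); T=cam("top")
hsv=cv2.cvtColor(im,cv2.COLOR_BGR2HSV)
m=((hsv[...,0]<16)&(hsv[...,1]>150)&(hsv[...,2]>60)).astype(np.uint8); m[:190]=0;m[240:]=0;m[:,:225]=0;m[:,280:]=0
ys,xs=np.nonzero(m); print("orange",xs.min(),xs.max(),ys.min(),ys.max())
g=(cv2.inRange(hsv,(45,80,60),(90,255,255)));g[:140]=0;g[180:]=0
print("green",np.argwhere(g).mean(0), [a.min() for a in np.nonzero(g)],[a.max() for a in np.nonzero(g)])
print("sample",onz(W,278.5,161,.016))
for c,r in [(279,129),(249,227),(249,235)]:
    print(onz(W,c,r,.088),onz(W,c,r,.091),"depth",dep(W,c,r,d[r,c]))
print("tri rim",tri([(W,279.3,129),(T,156.8,229.2)]))
for c,r in [(240,115),(305,116),(301,219)]: print("screw",onz(W,c,r,.01))
z=cv2.resize(im[100:250,215:325],(440,600),interpolation=cv2.INTER_CUBIC)
t=np.load("top0.npz")["im"][205:265,140:235]; t=cv2.resize(t,(950//3,200),interpolation=cv2.INTER_CUBIC)
o=np.zeros((600,440+t.shape[1],3),np.uint8);o[:,:440]=z;o[:200,440:]=t
cv2.imwrite("pics/z2.png",o)
E
```

```text
orange 235 261 208 237
green [165.0352 278.6432] [np.int64(157), np.int64(268)] [np.int64(172), np.int64(289)]
sample [0.4703 0.2773 0.016 ]
[0.4727 0.3206 0.088 ] [0.4727 0.3207 0.091 ] depth [0.4727 0.3205 0.0725]
[0.4321 0.2058 0.088 ] [0.4324 0.2068 0.091 ] depth [0.4325 0.207  0.0918]
[0.4315 0.1955 0.088 ] [0.4318 0.1965 0.091 ] depth [0.4316 0.196  0.0894]
tri rim (array([0.4724, 0.3206, 0.0812]), [np.float64(0.0006325921854214603), np.float64(0.0006325921854213155)])
screw [0.4203 0.34   0.01  ]
screw [0.5081 0.3359 0.01  ]
screw [0.5005 0.1908 0.01  ]
```

View pics/z2.png

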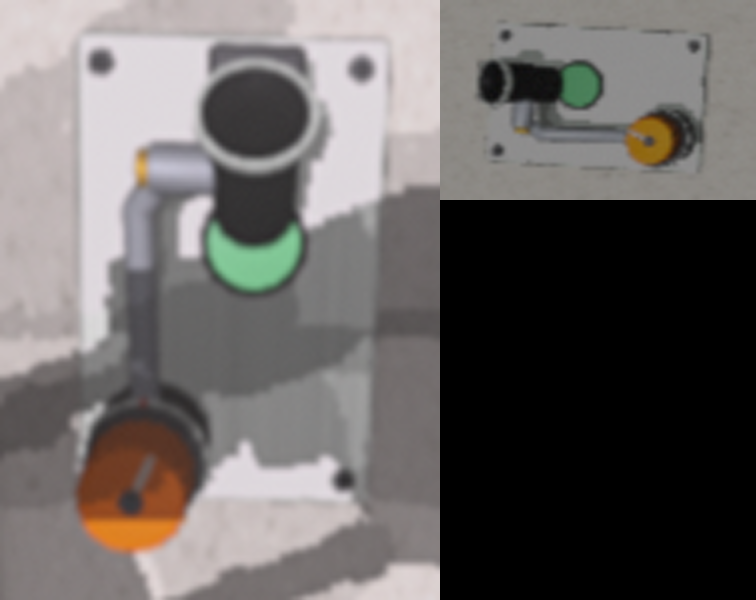

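```bash
python3 - <<'E'
from h import *; import pickle
np.set_printoptions(precision=4,suppress=True)
s,im,d=pickle.load(open("w2.pkl","rb")); W=cam("wrist",s)
print("end edge",onz(W,278.8,161.5,.051))
P=[]
for dc,dr in [(-57,0),(57,0),(0,-56),(0,56),(-40,40),(40,-40),(40,40),(-40,-40)]:
    c=215+(256.5+dc*.97)/4; r=100+(114.5+dr*.97)/4
    zz=d[int(round(r))-1:int(round(r))+2,int(round(c))-1:int(round(c))+2]; z=zz[zz>0].min(); P.append(dep(W,c,r,z)); print(P[-1])
print(np.mean(P,0)); print("rim",onz(W,279.1,128.6,.088),"knob",onz(W,247.8,225.3,.091))
from cell import robot
s=robot.observe()
print(rel(s,[.435,-.26,.28],frame([0,0,-1],[.95,-.31,0])))
E
```

```text
end edge [0.471  0.2803 0.051 ]
[0.4574 0.3216 0.0902]
[0.4884 0.3205 0.0903]
[0.4734 0.3359 0.0795]
[0.4724 0.3066 0.0987]
[0.4619 0.3111 0.0981]
[0.4843 0.3313 0.0817]
[0.4833 0.3103 0.0964]
[0.4622 0.332  0.0815]
[0.4729 0.3212 0.0896]
rim [0.4729 0.3211 0.088 ] knob [0.4311 0.209  0.091 ]
(array([-0.6855, -0.0252, -0.0135]), array([ 0.0003, -0.0003,  0.3579]))
```

step_arm(
  steps=[
    {"x": -0.685,"y": -0.025,"z": -0.014,"rx": 0.0,"ry": 0.0,"rz": 0.358,"claw": 0.2},
    {"x": -0.685,"y": -0.025,"z": -0.014,"rx": 0.0,"ry": 0.0,"rz": 0.358,"claw": 0.2},
    {"x": -0.685,"y": -0.025,"z": -0.014,"rx": 0.0,"ry": 0.0,"rz": 0.358,"claw": 0.2},
    {"x": -0.685,"y": -0.025,"z": -0.014,"rx": 0.0,"ry": 0.0,"rz": 0.358,"claw": 0.2},
    {"x": -0.685,"y": -0.025,"z": -0.014,"rx": 0.0,"ry": 0.0,"rz": 0.358,"claw": 0.2},
    {"x": -0.685,"y": -0.025,"z": -0.014,"rx": 0.0,"ry": 0.0,"rz": 0.358,"claw": 0.2},
    {"x": -0.685,"y": -0.025,"z": -0.014,"rx": 0.0,"ry": 0.0,"rz": 0.358,"claw": 0.2},
    {"x": -0.685,"y": -0.025,"z": -0.014,"rx": 0.0,"ry": 0.0,"rz": 0.358,"claw": 0.2},
    {"x": -0.685,"y": -0.025,"z": -0.014,"rx": 0.0,"ry": 0.0,"rz": 0.358,"claw": 0.2},
    {"x": -0.685,"y": -0.025,"z": -0.014,"rx": 0.0,"ry": 0.0,"rz": 0.358,"claw": 0.2},
    {"x": -0.685,"y": -0.025,"z": -0.014,"rx": 0.0,"ry": 0.0,"rz": 0.358,"claw": 0.2},
    {"x": -0.685,"y": -0.025,"z": -0.014,"rx": 0.0,"ry": 0.0,"rz": 0.358,"claw": 0.2},
  ],
)

```text
time: 5.63
tool_pos: [0.4345, -0.2474, 0.2804]
tool_rot: [3.141, 0.0, 1.254]
contact_force: [1.0, 0.6, -0.2]
opening: 0.0549
grip_force: 0.0
```

step_arm(
  steps=[
    {"x": 0.0,"y": 0.0,"z": 0.0,"rx": 0.0,"ry": 0.0,"rz": 0.0,"claw": 0.2},
    {"x": 0.0,"y": 0.0,"z": 0.0,"rx": 0.0,"ry": 0.0,"rz": 0.0,"claw": 0.2},
  ],
)

```text
time: 5.8
tool_pos: [0.4345, -0.2473, 0.2796]
tool_rot: [-3.141, -0.0, 1.25]
contact_force: [0.4, 0.5, 0.3]
opening: 0.0549
grip_force: 0.0
```

```bash
python3 look.py w3 tube_yellow tube_blue; python3 - <<'E'
import cv2
im=cv2.imread("pics/w3.png"); cv2.imwrite("pics/w3z.png",cv2.resize(im[60:260,160:400],(720,600),interpolation=cv2.INTER_CUBIC))
E
```

```text
5.8 [ 0.4345 -0.2473  0.2796] [-3.141 -0.     1.25 ] [-0.67  0.24  1.44  0.    1.46 -0.35] 0.054899538657447636
tube_yellow [161.5 280.3] 0.73
tube_blue [100.5 283.4] 0.74
```

View pics/w3z.png

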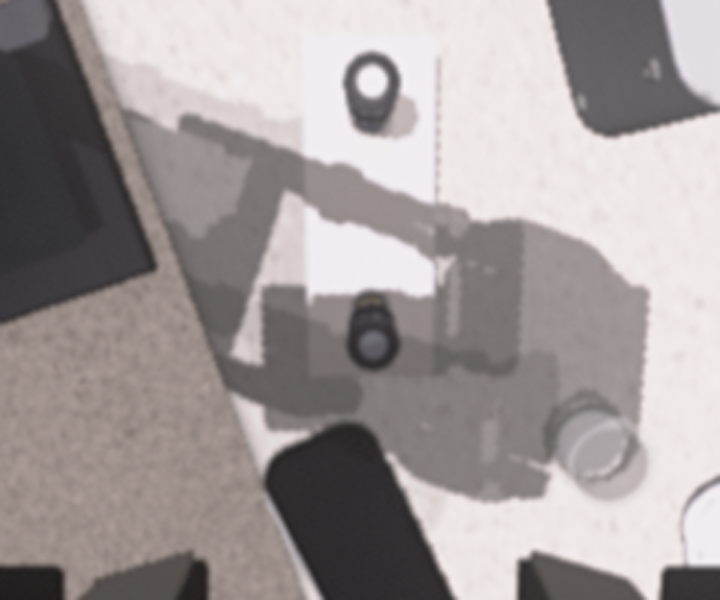

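```bash
python3 - <<'E'
from h import *; import pickle
np.set_printoptions(precision=4,suppress=True)
s,im,d=pickle.load(open("w3.pkl","rb")); W=cam("wrist",s);T=cam("top")
print(onz(W,284.3,174.3,.16),onz(W,284,88,.16),tri([(W,284.3,174.3),(T,392.8,240)]),tri([(W,284,88),(T,358.4,229.2)]))
print("depth",dep(W,284.3,174.3,d[174,284]),d[172:177,282:287].min())
y=onz(W,284.3,174.3,.16)
R=frame([0,0,-1],[.95,-.307,0])
print(rel(s,[y[0],y[1],.18],R),rel(s,[y[0],y[1],.109],R))
E
```

```text
[ 0.4468 -0.2244  0.16  ] [ 0.471  -0.1496  0.16  ] (array([ 0.4456, -0.2267,  0.1438]), [np.float64(0.0006123800403272819), np.float64(0.0006123800403271929)]) (array([ 0.4704, -0.1488,  0.1538]), [np.float64(0.0008921881450501173), np.float64(0.0008921881450501965)])
depth [ 0.4467 -0.2245  0.1589] 0.3060606
(array([0.0341, 0.0059, 0.1328]), array([-0.0007, -0.0005, -0.0106])) (array([0.0341, 0.006 , 0.2275]), array([-0.0007, -0.0005, -0.0106]))
```

step_arm(
  squeeze=30,
  steps=[
    {"x": 0.034,"y": 0.006,"z": 0.1,"rx": 0.0,"ry": 0.0,"rz": -0.01,"claw": 0.2},
    {"x": 0.034,"y": 0.006,"z": 0.133,"rx": 0.0,"ry": 0.0,"rz": -0.01,"claw": 0.2},
    {"x": 0.034,"y": 0.006,"z": 0.133,"rx": 0.0,"ry": 0.0,"rz": -0.01,"claw": 0.2},
    {"x": 0.034,"y": 0.006,"z": 0.17,"rx": 0.0,"ry": 0.0,"rz": -0.01,"claw": 0.2},
    {"x": 0.034,"y": 0.006,"z": 0.21,"rx": 0.0,"ry": 0.0,"rz": -0.01,"claw": 0.2},
    {"x": 0.034,"y": 0.006,"z": 0.224,"rx": 0.0,"ry": 0.0,"rz": -0.01,"claw": 0.2},
    {"x": 0.034,"y": 0.006,"z": 0.224,"rx": 0.0,"ry": 0.0,"rz": -0.01,"claw": 0.2},
  ],
)

```text
time: 6.53
tool_pos: [0.4461, -0.2201, 0.1096]
tool_rot: [-3.136, -0.002, 1.263]
contact_force: [-0.4, 0.2, -0.1]
opening: 0.0552
grip_force: 0.0
```

step_arm(
  squeeze=30,
  steps=[
    {"x": 0.0,"y": 0.0,"z": 0.0,"rx": 0.0,"ry": 0.0,"rz": 0.0,"claw": -0.8},
    {"x": 0.0,"y": 0.0,"z": 0.0,"rx": 0.0,"ry": 0.0,"rz": 0.0,"claw": -0.8},
    {"x": 0.0,"y": 0.0,"z": 0.0,"rx": 0.0,"ry": 0.0,"rz": 0.0,"claw": -0.8},
    {"x": 0.0,"y": 0.0,"z": 0.0,"rx": 0.0,"ry": 0.0,"rz": 0.0,"claw": -0.8},
    {"x": 0.0,"y": 0.0,"z": 0.0,"rx": 0.0,"ry": 0.0,"rz": 0.0,"claw": -0.8},
    {"x": 0.0,"y": 0.0,"z": 0.0,"rx": 0.0,"ry": 0.0,"rz": 0.0,"claw": -0.8},
  ],
)

```text
time: 7.03
tool_pos: [0.4475, -0.2231, 0.1126]
tool_rot: [3.141, 0.0, 1.26]
contact_force: [-0.7, 1.0, 0.0]
opening: 0.0196
grip_force: 0.0
```

step_arm(
  squeeze=30,
  steps=[
    {"x": 0.0,"y": 0.0,"z": 0.0,"rx": 0.0,"ry": 0.0,"rz": 0.0,"claw": -0.9},
    {"x": 0.0,"y": 0.0,"z": 0.0,"rx": 0.0,"ry": 0.0,"rz": 0.0,"claw": -0.9},
    {"x": 0.0,"y": 0.0,"z": 0.0,"rx": 0.0,"ry": 0.0,"rz": 0.0,"claw": -0.9},
  ],
)

```text
time: 7.28
tool_pos: [0.4474, -0.2232, 0.1124]
tool_rot: [3.141, 0.0, 1.26]
contact_force: [-0.5, 0.2, 3.9]
opening: 0.0171
grip_force: 30.0
```

step_arm(
  steps=[
    {"x": 0.0,"y": 0.0,"z": -0.02,"rx": 0.0,"ry": 0.0,"rz": 0.0,"claw": -0.9},
    {"x": 0.0,"y": 0.0,"z": -0.05,"rx": 0.0,"ry": 0.0,"rz": 0.0,"claw": -0.9},
    {"x": 0.0,"y": 0.0,"z": -0.09,"rx": 0.0,"ry": 0.0,"rz": 0.0,"claw": -0.9},
    {"x": 0.0,"y": 0.0,"z": -0.13,"rx": 0.0,"ry": 0.0,"rz": 0.0,"claw": -0.9},
    {"x": 0.0,"y": 0.0,"z": -0.17,"rx": 0.0,"ry": 0.0,"rz": 0.0,"claw": -0.9},
    {"x": 0.0,"y": 0.0,"z": -0.2,"rx": 0.0,"ry": 0.0,"rz": 0.0,"claw": -0.9},
    {"x": 0.0,"y": 0.0,"z": -0.2,"rx": 0.0,"ry": 0.0,"rz": 0.0,"claw": -0.9},
  ],
)

```text
time: 7.87
tool_pos: [0.449, -0.2241, 0.2667]
tool_rot: [3.133, 0.002, 1.26]
contact_force: [-0.4, -0.8, -1.3]
opening: 0.0168
grip_force: 30.0
```

```bash
cat >> h.py <<'E'
RIM=np.array([.4727,.3208,.0885]); u=np.array([.05,1,0])/np.hypot(.05,1)
A=np.sin(np.radians(35))*u+np.cos(np.radians(35))*np.array([0,0,1])
RS=frame(-A,[1,-.05,0]); TT=.1026  # TCP along tube
E
python3 - <<'E'
from h import *; from cell import robot
s=robot.observe(); print(s["tool_pos"],s["grip_force"],s["opening"],RS.as_matrix())
print(rel(s,RIM+A*(.045+TT),RS))
E
```

```text
[ 0.44902848 -0.22410725  0.26665717] 29.994744658470154 0.016817739455649065 [[ 0.0409065   0.99875234 -0.02864304]
 [ 0.81813002 -0.04993762 -0.57286081]
 [-0.57357644  0.         -0.81915204]]
(array([ 0.8106, -0.2218,  0.0726]), array([-0.0918, -0.7689, -0.3246]))
```

step_arm(
  steps=[
    {"x": 0.81,"y": -0.222,"z": 0.0,"rx": -0.02,"ry": -0.19,"rz": -0.08,"claw": -0.9},
    {"x": 0.81,"y": -0.222,"z": 0.0,"rx": -0.04,"ry": -0.35,"rz": -0.15,"claw": -0.9},
    {"x": 0.81,"y": -0.222,"z": 0.0,"rx": -0.06,"ry": -0.5,"rz": -0.21,"claw": -0.9},
    {"x": 0.81,"y": -0.222,"z": 0.0,"rx": -0.08,"ry": -0.65,"rz": -0.27,"claw": -0.9},
    {"x": 0.81,"y": -0.222,"z": 0.0,"rx": -0.092,"ry": -0.769,"rz": -0.325,"claw": -0.9},
    {"x": 0.81,"y": -0.222,"z": 0.0,"rx": -0.092,"ry": -0.769,"rz": -0.325,"claw": -0.9},
    {"x": 0.81,"y": -0.222,"z": 0.0,"rx": -0.092,"ry": -0.769,"rz": -0.325,"claw": -0.9},
    {"x": 0.81,"y": -0.222,"z": 0.0,"rx": -0.092,"ry": -0.769,"rz": -0.325,"claw": -0.9},
    {"x": 0.81,"y": -0.222,"z": 0.0,"rx": -0.092,"ry": -0.769,"rz": -0.325,"claw": -0.9},
    {"x": 0.81,"y": -0.222,"z": 0.0,"rx": -0.092,"ry": -0.769,"rz": -0.325,"claw": -0.9},
    {"x": 0.81,"y": -0.222,"z": 0.0,"rx": -0.092,"ry": -0.769,"rz": -0.325,"claw": -0.9},
    {"x": 0.81,"y": -0.222,"z": 0.0,"rx": -0.092,"ry": -0.769,"rz": -0.325,"claw": -0.9},
  ],
)

```text
time: 8.87
tool_pos: [0.4675, 0.2607, 0.2605]
tool_rot: [-3.131, 0.607, 1.528]
contact_force: [1.8, -0.1, 0.3]
opening: 0.0167
grip_force: 30.0
```

```bash
python3 - <<'E'
from h import *; from cell import robot
s=robot.observe(); print(s["tool_pos"],s["tool_rot"],s["qpos"],s["grip_force"])
print(rel(s,RIM+A*(.045+TT),RS))
E
```

```text
[0.46748219 0.26072424 0.26053149] [-3.13095533  0.60726392  1.52825117] [ 0.64736155  0.60567414  1.09047871 -0.46620138  1.83981162  0.65849208] 29.99442368745804
(array([ 0.1976,  0.0038, -0.0543]), array([-0.0081, -0.0045,  0.0078]))
```

step_arm(
  steps=[
    {"x": 0.03,"y": 0.004,"z": -0.054,"rx": -0.008,"ry": -0.005,"rz": 0.008,"claw": -0.9},
    {"x": 0.08,"y": 0.004,"z": -0.054,"rx": -0.008,"ry": -0.005,"rz": 0.008,"claw": -0.9},
    {"x": 0.13,"y": 0.004,"z": -0.054,"rx": -0.008,"ry": -0.005,"rz": 0.008,"claw": -0.9},
    {"x": 0.17,"y": 0.004,"z": -0.054,"rx": -0.008,"ry": -0.005,"rz": 0.008,"claw": -0.9},
    {"x": 0.19,"y": 0.004,"z": -0.054,"rx": -0.008,"ry": -0.005,"rz": 0.008,"claw": -0.9},
    {"x": 0.19,"y": 0.004,"z": -0.054,"rx": -0.008,"ry": -0.005,"rz": 0.008,"claw": -0.9},
    {"x": 0.19,"y": 0.004,"z": -0.054,"rx": -0.008,"ry": -0.005,"rz": 0.008,"claw": -0.9},
    {"x": 0.19,"y": 0.004,"z": -0.054,"rx": -0.008,"ry": -0.005,"rz": 0.008,"claw": -0.9},
  ],
)

```text
time: 9.53
tool_pos: [0.478, 0.3978, 0.2141]
tool_rot: [3.139, 0.611, 1.518]
contact_force: [0.3, 0.5, -1.2]
opening: 0.0173
grip_force: 30.0
```

```bash
python3 - <<'E'
from h import *; from cell import robot
s=robot.observe(); print(rel(s,RIM+A*(.045+TT),RS))
E
python3 look.py w4 tube_yellow sleeve
python3 - <<'E'
import cv2,numpy as np
from cell import read_camera
o=np.zeros((600,800,3),np.uint8)
im=cv2.imread("pics/w4.png"); o[:420,:560]=im
for i,(c,(a,b,w,h)) in enumerate([("top",(120,190,90,80)),("scene",(180,120,90,80))]):
    j,d=read_camera(c); np.savez(f"{c}4.npz",im=j,d=d)
    z=cv2.resize(j[b:b+h,a:a+w],(240,213),interpolation=cv2.INTER_CUBIC); o[i*220:i*220+213,560:]=z
cv2.imwrite("pics/c4.png",o)
E
```

```text
(array([ 0.0118, -0.0019, -0.0006]), array([ 0.0006, -0.0002, -0.0031]))
9.5333 [0.478  0.3978 0.2141] [3.139 0.611 1.518] [ 0.79  0.87  0.71 -0.44  2.    0.74] 0.017270464359801705
tube_yellow [205.6 281.7] 0.75
sleeve [183.7 279. ] 0.89
```

View pics/c4.png

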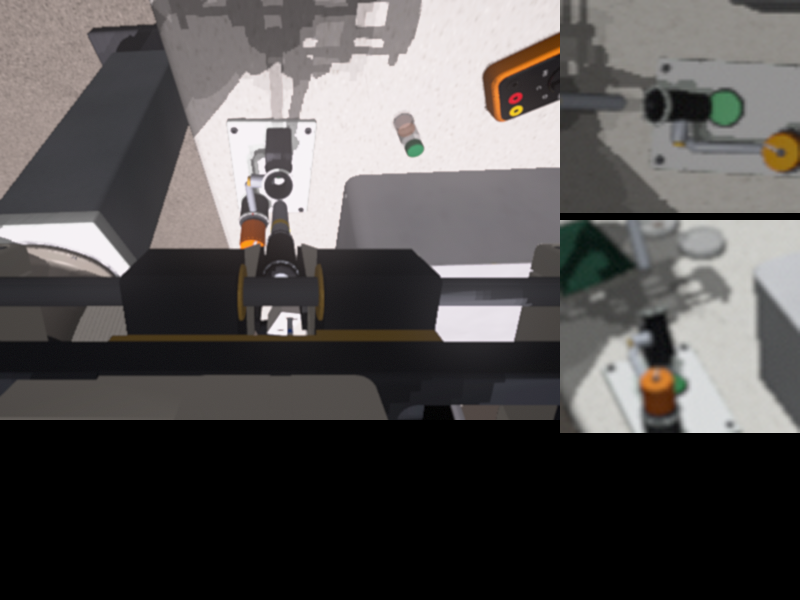

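```bash
python3 - <<'E'
from h import *; import pickle,cv2
np.set_printoptions(precision=4,suppress=True)
s,im,d=pickle.load(open("w4.pkl","rb")); W=cam("wrist",s)
print("rim",onz(W,278.2,184.5,.0885))
R=Ro.from_euler("xyz",s["tool_rot"]).as_matrix()
def proj(X):
    K,M,o=W; c=M.T@(X-o); return K[2]+K[0]*c[0]/c[2],K[3]+K[1]*c[1]/c[2]
for t in (0,.03,.066,.074,.095): print(t,proj(s["tool_pos"]+R[:,2]*(TT-t)))
z=im[150:260,240:320]; z=cv2.resize(z,(400,550),interpolation=cv2.INTER_CUBIC)
z=np.clip(z.astype(float)*1.3,0,255).astype(np.uint8)
cv2.imwrite("pics/z4.png",z)
E
```

```text
rim [0.4726 0.3233 0.0885]
0 (np.float64(279.7971875756884), np.float64(204.03957650956167))
0.03 (np.float64(279.7709312180733), np.float64(212.41555047152997))
0.066 (np.float64(279.7308501120094), np.float64(225.2017223267514))
0.074 (np.float64(279.72027232833585), np.float64(228.5761142330401))
0.095 (np.float64(279.68873495624797), np.float64(238.63677121031185))
```

View pics/z4.png

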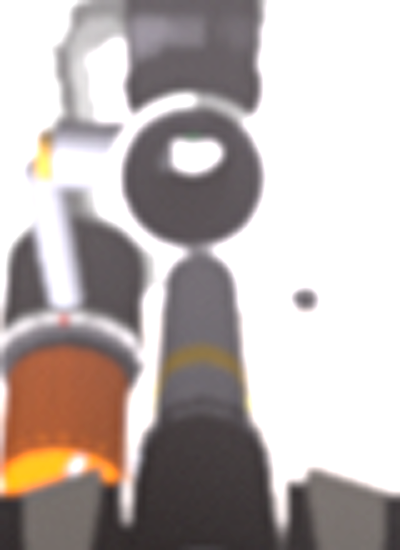

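step_arm(
  steps=[
    {"x": 0.0135,"y": -0.0013,"z": 0.0,"rx": 0.0,"ry": 0.0,"rz": -0.003,"claw": -0.9},
    {"x": 0.0135,"y": -0.0013,"z": 0.02,"rx": 0.0,"ry": 0.0,"rz": -0.003,"claw": -0.9},
    {"x": 0.0135,"y": -0.0013,"z": 0.035,"rx": 0.0,"ry": 0.0,"rz": -0.003,"claw": -0.9},
    {"x": 0.0135,"y": -0.0013,"z": 0.045,"rx": 0.0,"ry": 0.0,"rz": -0.003,"claw": -0.9},
    {"x": 0.0135,"y": -0.0013,"z": 0.045,"rx": 0.0,"ry": 0.0,"rz": -0.003,"claw": -0.9},
    {"x": 0.0135,"y": -0.0013,"z": 0.045,"rx": 0.0,"ry": 0.0,"rz": -0.003,"claw": -0.9},
    {"x": 0.0135,"y": -0.0013,"z": 0.045,"rx": 0.0,"ry": 0.0,"rz": -0.003,"claw": -0.9},
  ],
)

```text
time: 10.37
tool_pos: [0.4764, 0.3881, 0.1808]
tool_rot: [3.141, 0.61, 1.521]
contact_force: [-0.2, 0.1, -1.2]
opening: 0.0172
grip_force: 30.0
```

```bash
python3 look.py w5; python3 - <<'E'
from h import *; import pickle,cv2
np.set_printoptions(precision=4,suppress=True)
s2=pickle.load(open("w2.pkl","rb"))[0];s4=pickle.load(open("w4.pkl","rb"))[0];s,im,d=pickle.load(open("w5.pkl","rb"))
print(tri([(cam("wrist",s2),279.1,128.6),(cam("wrist",s4),278.6,184)]))
print(rel(s,RIM+A*TT,RS))
W=cam("wrist",s);K,M,o=W
R=Ro.from_euler("xyz",s["tool_rot"]).as_matrix()
for t in (0,.035): 
    c=M.T@(s["tool_pos"]+R[:,2]*(TT-t)-o); print(t,K[2]+K[0]*c[0]/c[2],K[3]+K[1]*c[1]/c[2])
z=im[150:260,240:320]; z=cv2.resize(z,(400,550),interpolation=cv2.INTER_CUBIC)
cv2.imwrite("pics/z5.png",np.clip(z.astype(float)*1.3,0,255).astype(np.uint8))
E
```

```text
10.3667 [0.4764 0.3881 0.1808] [3.141 0.61  1.521] [ 0.78  0.86  0.81 -0.42  1.91  0.78] 0.01722116679163481
(array([0.4729, 0.3212, 0.0856]), [np.float64(1.955607598251115e-05), np.float64(1.9556075982445925e-05)])
(array([-0.0031, -0.0004,  0.0155]), array([ 0.0016, -0.0017,  0.0004]))
0 279.7984598139683 204.03773748851313
0.035 279.76739038009515 213.98823682024525
```

View pics/z5.png

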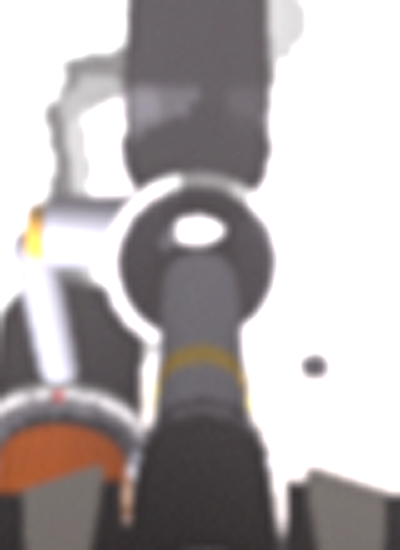

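step_arm(
  steps=[
    {"x": 0.0,"y": 0.0,"z": 0.01,"rx": 0.0,"ry": 0.0,"rz": 0.0,"claw": -0.9},
    {"x": 0.0,"y": 0.0,"z": 0.02,"rx": 0.0,"ry": 0.0,"rz": 0.0,"claw": -0.9},
    {"x": 0.0,"y": 0.0,"z": 0.03,"rx": 0.0,"ry": 0.0,"rz": 0.0,"claw": -0.9},
    {"x": 0.0,"y": 0.0,"z": 0.04,"rx": 0.0,"ry": 0.0,"rz": 0.0,"claw": -0.9},
    {"x": 0.0,"y": 0.0,"z": 0.04,"rx": 0.0,"ry": 0.0,"rz": 0.0,"claw": -0.9},
    {"x": 0.0,"y": 0.0,"z": 0.04,"rx": 0.0,"ry": 0.0,"rz": 0.0,"claw": -0.9},
  ],
)

```text
time: 10.92
tool_pos: [0.4753, 0.3702, 0.1557]
tool_rot: [-3.141, 0.611, 1.521]
contact_force: [0.6, -0.0, -0.3]
opening: 0.0172
grip_force: 30.0
```

step_arm(
  steps=[
    {"x": 0.0,"y": 0.0,"z": 0.01,"rx": 0.0,"ry": 0.0,"rz": 0.0,"claw": -0.9},
    {"x": 0.0,"y": 0.0,"z": 0.02,"rx": 0.0,"ry": 0.0,"rz": 0.0,"claw": -0.9},
    {"x": 0.0,"y": 0.0,"z": 0.03,"rx": 0.0,"ry": 0.0,"rz": 0.0,"claw": -0.9},
    {"x": 0.0,"y": 0.0,"z": 0.04,"rx": 0.0,"ry": 0.0,"rz": 0.0,"claw": -0.9},
    {"x": 0.0,"y": 0.0,"z": 0.05,"rx": 0.0,"ry": 0.0,"rz": 0.0,"claw": -0.9},
    {"x": 0.0,"y": 0.0,"z": 0.06,"rx": 0.0,"ry": 0.0,"rz": 0.0,"claw": -0.9},
    {"x": 0.0,"y": 0.0,"z": 0.06,"rx": 0.0,"ry": 0.0,"rz": 0.0,"claw": -0.9},
    {"x": 0.0,"y": 0.0,"z": 0.06,"rx": 0.0,"ry": 0.0,"rz": 0.0,"claw": -0.9},
  ],
)

```text
time: 11.58
tool_pos: [0.4738, 0.3436, 0.1177]
tool_rot: [-3.14, 0.612, 1.522]
contact_force: [0.0, -1.8, -3.1]
opening: 0.0174
grip_force: 30.0
```

```bash
python3 look.py w6; python3 - <<'E'
from h import *; import pickle,cv2
np.set_printoptions(precision=4,suppress=True)
s,im,d=pickle.load(open("w6.pkl","rb"))
print(rel(s,RIM+A*(TT-.07),RS))
W=cam("wrist",s);K,M,o=W
R=Ro.from_euler("xyz",s["tool_rot"]).as_matrix()
for t in (0.062,.066,.07,.074,.095): 
    for x in (0,.007): c=M.T@(s["tool_pos"]+R[:,2]*(TT-t)+x*R[:,0]-o); print(t,x,K[2]+K[0]*c[0]/c[2],K[3]+K[1]*c[1]/c[2])
z=im[190:260,250:310]; z=cv2.resize(z,(480,560),interpolation=cv2.INTER_CUBIC)
cv2.imwrite("pics/z6.png",np.clip(z.astype(float)*1.5,0,255).astype(np.uint8))
E
```

```text
11.5833 [0.4738 0.3436 0.1177] [-3.14   0.612  1.522] [ 0.74  0.84  1.04 -0.42  1.71  0.82] 0.017386015903309317
(array([-0.0025,  0.0001,  0.0059]), array([-0.0017,  0.0019,  0.0013]))
0.062 0 279.7368747274238 223.595159480754
0.062 0.007 279.7328590603159 214.6486035290408
0.066 0 279.73185475695493 225.2002355744465
0.066 0.007 279.72773232583324 216.1177560089691
0.07 0 279.7266664376832 226.85913920368287
0.07 0.007 279.7224322685826 217.63657705966233
0.074 0 279.7213011566152 228.57462427108953
0.074 0.007 279.71694994798474 219.20762875532048
0.095 0 279.68983588912954 238.63527082987295
0.095 0.007 279.6847677526156 228.4299811702108
```

View pics/z6.png

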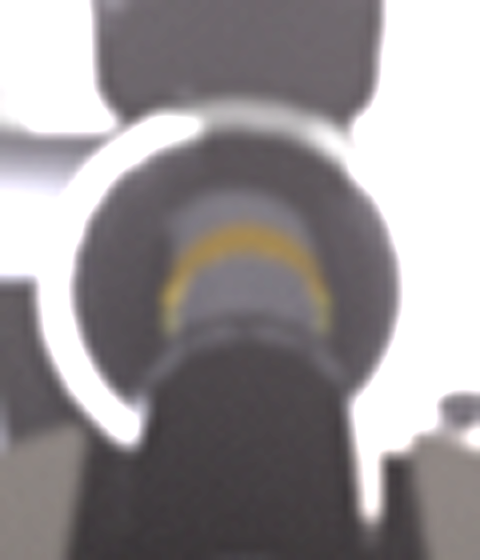

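```bash
cat > rb.py <<'E'
from h import *; import pickle,cv2,sys
from cell import camera_params
np.set_printoptions(precision=1,suppress=True,linewidth=150)
s,im,d=pickle.load(open(sys.argv[1],"rb")); p=camera_params("wrist"); H=np.array(p["hand_eye"])
v,w=np.mgrid[0:420,0:560]; P=np.stack([(w-p["cx"])/p["fx"]*d,(v-p["cy"])/p["fy"]*d,d],-1)@H[:3,:3].T+H[:3,3]
P*=1000; hsv=cv2.cvtColor(im,cv2.COLOR_BGR2HSV)
b=cv2.inRange(hsv,(18,110,60),(35,255,255))>0; b[:205]=0;b[240:]=0;b[:,:265]=0;b[:,295:]=0
print("band n",b.sum()," tool xyz:",np.median(P[b],0),"z range",P[b][:,2].min(),P[b][:,2].max())
# ring: points 15..18 mm from rim axis near expected rim plane
Q=P[190:262,245:315].reshape(-1,3)
rc=np.array([float(sys.argv[2]),0])
r=np.hypot(Q[:,0]-rc[0],Q[:,1]-rc[1]); m=(r>14.5)&(r<17.5)&(abs(Q[:,2]-30)<12)
print(m.sum(),"ring z pct",np.percentile(Q[m][:,2],[10,25,50,75,90]))
for a in range(-180,180,45):
    th=np.degrees(np.arctan2(Q[:,1],Q[:,0]-rc[0])); k=m&(abs(th-a)<15); print(a,k.sum(),np.median(Q[k][:,2]) if k.any() else None)
for col in (279,280,281): print(col,[(r,*np.round(P[r,col],1)) for r in range(204,234,2)])
E
python3 rb.py w6.pkl 0
```

```text
band n 20  tool xyz: [ 5.8  0.6 31.7] z range 29.24274222403947 34.37550516742419
419 ring z pct [35.9 36.3 36.8 37.3 37.7]
-180 0 None
-135 34 36.76731707193889
-90 43 36.897919586467125
-45 45 36.9169290492653
0 53 37.06177803787297
45 45 36.85829092541712
90 40 36.79729679707796
135 24 36.66655585167119
279 [(204, np.float64(16.0), np.float64(-0.5), np.float64(37.4)), (206, np.float64(14.6), np.float64(-0.5), np.float64(37.1)), (208, np.float64(12.8), np.float64(-0.5), np.float64(37.8)), (210, np.float64(11.2), np.float64(-0.5), np.float64(38.2)), (212, np.float64(8.7), np.float64(-0.5), np.float64(41.8)), (214, np.float64(5.6), np.float64(-0.6), np.float64(47.3)), (216, np.float64(5.4), np.float64(-0.6), np.float64(42.6)), (218, np.float64(5.9), np.float64(-0.5), np.float64(35.5)), (220, np.float64(6.0), np.float64(-0.5), np.float64(30.1)), (222, np.float64(5.5), np.float64(-0.5), np.float64(26.6)), (224, np.float64(5.7), np.float64(-0.5), np.float64(21.2)), (226, np.float64(5.4), np.float64(-0.5), np.float64(17.6)), (228, np.float64(5.4), np.float64(-0.5), np.float64(13.5)), (23
[... 1203 characters left out ...]
float64(70.7), np.float64(0.2), np.float64(-186.6)), (212, np.float64(8.8), np.float64(0.9), np.float64(41.4)), (214, np.float64(5.5), np.float64(1.0), np.float64(47.9)), (216, np.float64(5.8), np.float64(0.9), np.float64(41.2)), (218, np.float64(5.8), np.float64(0.9), np.float64(35.6)), (220, np.float64(5.8), np.float64(0.9), np.float64(30.7)), (222, np.float64(6.1), np.float64(0.9), np.float64(24.9)), (224, np.float64(5.9), np.float64(0.9), np.float64(20.8)), (226, np.float64(5.4), np.float64(0.9), np.float64(17.8)), (228, np.float64(5.5), np.float64(0.9), np.float64(12.9)), (230, np.float64(7.6), np.float64(0.8), np.float64(2.6)), (232, np.float64(7.3), np.float64(0.8), np.float64(-0.5))]
```

step_arm(
  steps=[
    {"x": 0.0,"y": 0.0,"z": 0.003,"rx": 0.0,"ry": 0.0,"rz": 0.0,"claw": -0.9},
    {"x": 0.0,"y": 0.0,"z": 0.0064,"rx": 0.0,"ry": 0.0,"rz": 0.0,"claw": -0.9},
    {"x": 0.0,"y": 0.0,"z": 0.0064,"rx": 0.0,"ry": 0.0,"rz": 0.0,"claw": -0.9},
    {"x": 0.0,"y": 0.0,"z": 0.0064,"rx": 0.0,"ry": 0.0,"rz": 0.0,"claw": -0.9},
  ],
)

```text
time: 11.97
tool_pos: [0.4739, 0.3418, 0.1149]
tool_rot: [3.141, 0.611, 1.522]
contact_force: [1.4, -0.4, -1.1]
opening: 0.0169
grip_force: 30.0
```

```bash
python3 look.py w7; python3 rb.py w7.pkl 0 | head -2
```

```text
11.9667 [0.4739 0.3418 0.1149] [3.141 0.611 1.522] [ 0.74  0.84  1.05 -0.42  1.7   0.83] 0.016949734795360088
band n 20  tool xyz: [ 5.4 -0.5 31.6] z range 28.46037118694608 33.99690856880277
417 ring z pct [32.6 33.  33.5 34.  34.6]
```

step_arm(
  steps=[
    {"x": 0.0,"y": 0.0,"z": 0.002,"rx": 0.0,"ry": 0.0,"rz": 0.0,"claw": -0.9},
    {"x": 0.0,"y": 0.0,"z": 0.002,"rx": 0.0,"ry": 0.0,"rz": 0.0,"claw": -0.9},
    {"x": 0.0,"y": 0.0,"z": 0.002,"rx": 0.0,"ry": 0.0,"rz": 0.0,"claw": -0.9},
    {"x": 0.0,"y": 0.0,"z": 0.002,"rx": 0.0,"ry": 0.0,"rz": 0.0,"claw": 0.2},
    {"x": 0.0,"y": 0.0,"z": 0.002,"rx": 0.0,"ry": 0.0,"rz": 0.0,"claw": 0.2},
    {"x": 0.0,"y": 0.0,"z": 0.002,"rx": 0.0,"ry": 0.0,"rz": 0.0,"claw": 0.2},
    {"x": 0.0,"y": 0.0,"z": 0.002,"rx": 0.0,"ry": 0.0,"rz": 0.0,"claw": 0.2},
    {"x": 0.0,"y": 0.0,"z": 0.002,"rx": 0.0,"ry": 0.0,"rz": 0.0,"claw": 0.2},
    {"x": 0.0,"y": 0.0,"z": 0.002,"rx": 0.0,"ry": 0.0,"rz": 0.0,"claw": 0.2},
  ],
)

```text
time: 12.77
tool_pos: [0.4739, 0.3409, 0.1137]
tool_rot: [3.141, 0.611, 1.521]
contact_force: [0.3, 0.7, 0.3]
opening: 0.0522
grip_force: 0.0
```

```bash
python3 look.py w8; python3 rb.py w8.pkl 0 | head -2
```

```text
12.7667 [0.4739 0.3409 0.1137] [3.141 0.611 1.521] [ 0.73  0.84  1.06 -0.42  1.69  0.83] 0.05218328280973738
band n 12  tool xyz: [ 5.6 -1.6 31.5] z range 29.58743180418036 33.474070949160165
416 ring z pct [31.2 31.6 32.  32.4 32.7]
```

step_arm(
  steps=[
    {"x": 0.0,"y": 0.0,"z": -0.03,"rx": 0.0,"ry": 0.0,"rz": 0.0,"claw": 0.2},
    {"x": 0.0,"y": 0.0,"z": -0.07,"rx": 0.0,"ry": 0.0,"rz": 0.0,"claw": 0.2},
    {"x": 0.0,"y": 0.0,"z": -0.11,"rx": 0.0,"ry": 0.0,"rz": 0.0,"claw": 0.2},
    {"x": 0.0,"y": 0.0,"z": -0.13,"rx": 0.0,"ry": 0.0,"rz": 0.0,"claw": 0.2},
    {"x": 0.0,"y": 0.0,"z": -0.13,"rx": 0.0,"ry": 0.0,"rz": 0.0,"claw": 0.2},
    {"x": 0.0,"y": 0.0,"z": -0.13,"rx": 0.0,"ry": 0.0,"rz": 0.0,"claw": 0.2},
  ],
)

```text
time: 13.32
tool_pos: [0.4767, 0.397, 0.1933]
tool_rot: [3.141, 0.61, 1.522]
contact_force: [-0.8, 0.4, -0.6]
opening: 0.0553
grip_force: 0.0
```

```bash
python3 - <<'E'
from h import *; from cell import robot
s=robot.observe(); print(s["tool_pos"])
R=frame([0,0,-1],[1,-.05,0])
print(rel(s,[.431,.2075,.2],R))
E
```

```text
[0.47667188 0.39703506 0.19331992]
(array([-0.2145, -0.0485,  0.1389]), array([0.0015, 0.7765, 0.0013]))
```

step_arm(
  steps=[
    {"x": -0.03,"y": 0.0,"z": -0.03,"rx": 0.0,"ry": 0.0,"rz": 0.0,"claw": 0.2},
    {"x": -0.08,"y": -0.01,"z": 0.0,"rx": 0.0,"ry": 0.1,"rz": 0.0,"claw": 0.2},
    {"x": -0.12,"y": -0.02,"z": 0.04,"rx": 0.0,"ry": 0.25,"rz": 0.0,"claw": 0.2},
    {"x": -0.214,"y": -0.048,"z": 0.139,"rx": 0.001,"ry": 0.776,"rz": 0.001,"claw": 0.2},
    {"x": -0.214,"y": -0.048,"z": 0.139,"rx": 0.001,"ry": 0.776,"rz": 0.001,"claw": 0.2},
    {"x": -0.214,"y": -0.048,"z": 0.139,"rx": 0.001,"ry": 0.776,"rz": 0.001,"claw": 0.2},
    {"x": -0.214,"y": -0.048,"z": 0.139,"rx": 0.001,"ry": 0.776,"rz": 0.001,"claw": 0.2},
    {"x": -0.214,"y": -0.048,"z": 0.139,"rx": 0.001,"ry": 0.776,"rz": 0.001,"claw": 0.2},
    {"x": -0.214,"y": -0.048,"z": 0.139,"rx": 0.001,"ry": 0.776,"rz": 0.001,"claw": 0.2},
    {"x": -0.214,"y": -0.048,"z": 0.139,"rx": 0.001,"ry": 0.776,"rz": 0.001,"claw": 0.2},
  ],
)

```text
time: 14.15
tool_pos: [0.4314, 0.2075, 0.1998]
tool_rot: [-3.141, 0.002, 1.52]
contact_force: [-0.2, -0.3, 0.6]
opening: 0.0554
grip_force: 0.0
```

```bash
python3 - <<'E'
from h import *; from cell import robot
s=robot.observe(); print(s["tool_pos"],s["qpos"])
R=frame([0,0,-1],[1,-.05,0])
print(rel(s,[.431,.2075,.058],R))
E
```

```text
[0.43136761 0.20747647 0.19979391] [ 0.28928073  0.25655957  1.64063475 -0.00181717  1.24575348  0.3411072 ]
(array([ 0.0004, -0.0004,  0.1891]), array([-0.0009,  0.0026, -0.0016]))
```

step_arm(
  squeeze=45,
  steps=[
    {"x": 0.0,"y": 0.0,"z": 0.04,"rx": 0.0,"ry": 0.003,"rz": 0.0,"claw": 0.2},
    {"x": 0.0,"y": 0.0,"z": 0.08,"rx": 0.0,"ry": 0.003,"rz": 0.0,"claw": 0.2},
    {"x": 0.0,"y": 0.0,"z": 0.12,"rx": 0.0,"ry": 0.003,"rz": 0.0,"claw": 0.2},
    {"x": 0.0,"y": 0.0,"z": 0.16,"rx": 0.0,"ry": 0.003,"rz": 0.0,"claw": 0.2},
    {"x": 0.0,"y": 0.0,"z": 0.187,"rx": 0.0,"ry": 0.003,"rz": 0.0,"claw": 0.2},
    {"x": 0.0,"y": 0.0,"z": 0.187,"rx": 0.0,"ry": 0.003,"rz": 0.0,"claw": 0.2},
    {"x": 0.0,"y": 0.0,"z": 0.187,"rx": 0.0,"ry": 0.003,"rz": 0.0,"claw": 0.2},
  ],
)

```text
time: 14.73
tool_pos: [0.4306, 0.2087, 0.0588]
tool_rot: [-3.138, 0.0, 1.523]
contact_force: [-0.6, -0.1, 0.3]
opening: 0.055
grip_force: 0.0
```

step_arm(
  squeeze=45,
  steps=[
    {"x": 0.0,"y": 0.0,"z": 0.0,"rx": 0.0,"ry": 0.0,"rz": 0.0,"claw": -0.7},
    {"x": 0.0,"y": 0.0,"z": 0.0,"rx": 0.0,"ry": 0.0,"rz": 0.0,"claw": -0.7},
    {"x": 0.0,"y": 0.0,"z": 0.0,"rx": 0.0,"ry": 0.0,"rz": 0.0,"claw": -0.7},
    {"x": 0.0,"y": 0.0,"z": 0.0,"rx": 0.0,"ry": 0.0,"rz": 0.0,"claw": -0.7},
    {"x": 0.0,"y": 0.0,"z": 0.0,"rx": 0.0,"ry": 0.0,"rz": 0.0,"claw": -0.7},
    {"x": 0.0,"y": 0.0,"z": 0.0,"rx": 0.0,"ry": 0.0,"rz": 0.0,"claw": -0.7},
  ],
)

```text
time: 15.23
tool_pos: [0.43, 0.2074, 0.062]
tool_rot: [-3.14, -0.001, 1.521]
contact_force: [-6.6, -1.7, 21.8]
opening: 0.0194
grip_force: 9.9
```

```bash
python3 look.py w9 knob_grip; python3 - <<'E'
import cv2,numpy as np
from cell import read_camera,robot
s=robot.observe(); print(s["contact_force"],s["opening"],s["grip_force"],s["torque"])
o=np.zeros((600,800,3),np.uint8)
im=cv2.imread("pics/w9.png"); o[:300,:400]=cv2.resize(im,(400,300))
o[300:600,:400]=cv2.resize(im[220:370,180:380],(400,300),interpolation=cv2.INTER_CUBIC)
for i,(c,(a,b,w,h)) in enumerate([("top",(130,190,120,90)),("scene",(170,120,120,90))]):
    j,d=read_camera(c); np.savez(f"{c}9.npz",im=j,d=d)
    o[i*300:i*300+300,400:]=cv2.resize(j[b:b+h,a:a+w],(400,300),interpolation=cv2.INTER_CUBIC)
cv2.imwrite("pics/c9.png",o)
E
```

```text
15.2333 [0.43   0.2074 0.062 ] [-3.140e+00 -1.000e-03  1.521e+00] [0.29 0.42 1.83 0.   0.89 0.34] 0.019410084930129454
knob_grip [249.8 281.7] 0.74
[-11.0214346   -0.08491179  21.05628468] 0.015110220008197952 10.893421412038151 [-0.15949195  2.12254159  0.05612738]
```

View pics/c9.png

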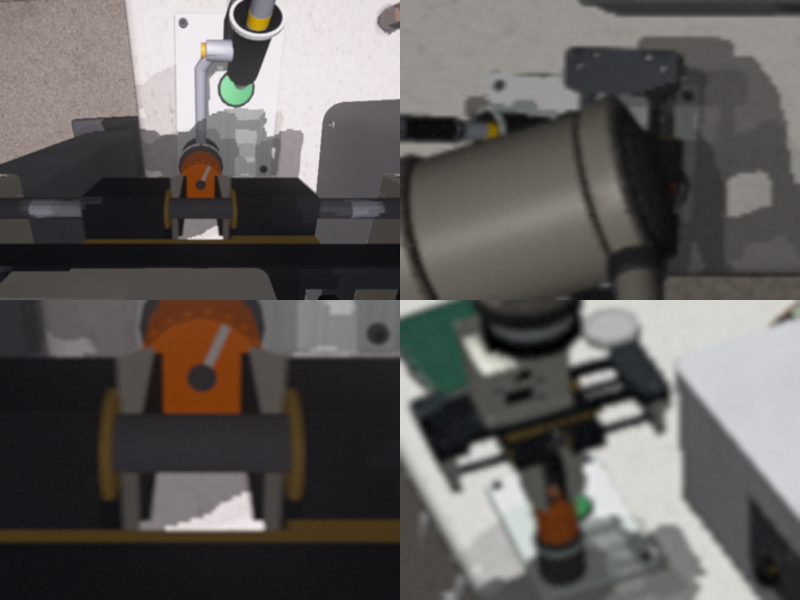

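step_arm(
  steps=[
    {"x": 0.0,"y": 0.0,"z": 0.0,"rx": 0.0,"ry": 0.0,"rz": 0.0,"claw": 0.2},
    {"x": 0.0,"y": 0.0,"z": 0.0,"rx": 0.0,"ry": 0.0,"rz": 0.0,"claw": 0.2},
    {"x": 0.0,"y": 0.0,"z": 0.0,"rx": 0.0,"ry": 0.0,"rz": 0.0,"claw": 0.2},
    {"x": 0.0,"y": 0.0,"z": -0.08,"rx": 0.0,"ry": 0.0,"rz": 0.0,"claw": 0.2},
    {"x": 0.0,"y": 0.0,"z": -0.12,"rx": 0.0,"ry": 0.0,"rz": 0.0,"claw": 0.2},
    {"x": 0.0,"y": 0.0,"z": -0.12,"rx": 0.0,"ry": 0.0,"rz": 0.0,"claw": 0.2},
    {"x": 0.0,"y": 0.0,"z": -0.12,"rx": 0.0,"ry": 0.0,"rz": 0.0,"claw": 0.2},
  ],
)

```text
time: 16.02
tool_pos: [0.4336, 0.2079, 0.1536]
tool_rot: [3.134, -0.004, 1.521]
contact_force: [-0.3, 0.0, -0.7]
opening: 0.0535
grip_force: 0.0
```

```bash
python3 look.py w10; python3 - <<'E'
from h import *; import pickle,cv2
from cell import camera_params
np.set_printoptions(precision=4,suppress=True)
H=np.array(camera_params("wrist")["hand_eye"])
for n,box in (("w2",(190,240,225,275)),("w9",(215,280,245,315)),("w10",(200,300,230,330))):
    s,im,d=pickle.load(open(n+".pkl","rb")); W=cam("wrist",s)
    hsv=cv2.cvtColor(im,cv2.COLOR_BGR2HSV); m=(hsv[...,0]<18)&(hsv[...,1]>150)&(hsv[...,2]>50)
    k=np.zeros_like(m);k[box[0]:box[1],box[2]:box[3]]=1;m&=k
    v,w=np.nonzero(m&(d>0)); P=np.array([dep(W,c,r,d[r,c]) for r,c in zip(v,w)])
    t=P[abs(P[:,2]-.091)<.003]; print(n,len(P),len(t),"rows",v.min(),v.max(),"cols",w.min(),w.max(),"top x",t[:,0].min(),t[:,0].max(),"y",t[:,1].min(),t[:,1].max(),"zmax",np.percentile(P[:,2],[5,50,95]))
s=pickle.load(open("w9.pkl","rb"))[0]
print("dot w9",onz(cam("wrist",s),281,258.5,.091))
for n in ("top0.npz",):
    f=np.load(n);T=cam("top");im=f["im"];d=f["d"];hsv=cv2.cvtColor(im,cv2.COLOR_BGR2HSV); m=(hsv[...,0]<25)&(hsv[...,1]>150)&(hsv[...,2]>60)
    m[:235]=0;m[262:]=0;m[:,:190]=0;m[:,220:]=0; v,w=np.nonzero(m)
    print("top cols",w.min(),w.max(),v.min(),v.max(),onz(T,w.min(),(v.min()+v.max())/2,.091),onz(T,w.max(),v.max(),.091), onz(T,w.max(),v.min(),.091))
E
```

```text
16.0167 [0.4336 0.2079 0.1536] [ 3.134 -0.004  1.521] [0.29 0.3  1.72 0.   1.12 0.34] 0.05354478904119989
w2 486 461 rows 208 237 cols 235 261 top x 0.41539696289506234 0.4471874648507078 y 0.19349004503019762 0.22661909192290264 zmax [0.0879 0.0905 0.0919]
w9 2436 1625 rows 215 276 cols 252 309 top x 0.416715348745377 0.44468224185434735 y 0.19801705011067927 0.22640626143655396 zmax [0.0671 0.0905 0.0924]
w10 925 911 rows 200 231 cols 255 294 top x 0.4144118545194043 0.4459965374765106 y 0.19460173952539356 0.22196307298340529 zmax [0.0894 0.0908 0.0919]
dot w9 [0.4308 0.2091 0.091 ]
top cols 196 210 240 253 [0.4305 0.2245 0.091 ] [0.4151 0.1913 0.091 ] [0.4456 0.1915 0.091 ]
```

```bash
cat > tp.py <<'E'
from h import *; import pickle,cv2
from cell import camera_params
np.set_printoptions(precision=1,suppress=True,linewidth=160)
p=camera_params("wrist"); H=np.array(p["hand_eye"]);v,w=np.mgrid[0:420,0:560]
def tp(n):
    s,im,d=pickle.load(open(n+".pkl","rb"))
    P=np.stack([(w-p["cx"])/p["fx"]*d,(v-p["cy"])/p["fy"]*d,d],-1)@H[:3,:3].T+H[:3,3]
    return s,im,d,P*1000
E
python3 - <<'E'
from tp import *
for n in ("w8","w9","w10"):
    s,im,d,P=tp(n)
    print(n,s["opening"],s["tool_pos"]*1000)
    for row in (236,244,252,260,268,276):
        print(row,[(c,*np.round(P[row,c]).astype(int)) for c in range(228,336,9)])
E
```

```text
w8 0.05218328280973738 [473.9 340.9 113.7]
236 [(228, np.int64(-54), np.int64(-61), np.int64(166)), (237, np.int64(-29), np.int64(-40), np.int64(94)), (246, np.int64(-30), np.int64(-32), np.int64(97)), (255, np.int64(-44), np.int64(-27), np.int64(137)), (264, np.int64(-7), np.int64(-12), np.int64(31)), (273, np.int64(7), np.int64(-4), np.int64(-6)), (282, np.int64(8), np.int64(1), np.int64(-9)), (291, np.int64(4), np.int64(7), np.int64(0)), (300, np.int64(-7), np.int64(15), np.int64(32)), (309, np.int64(-54), np.int64(34), np.int64(165)), (318, np.int64(-60), np.int64(47), np.int64(180)), (327, np.int64(-60), np.int64(58), np.int64(180))]
244 [(228, np.int64(-74), np.int64(-66), np.int64(191)), (237, np.int64(-50), np.int64(-46), np.int64(129)), (246, np.int64(-43), np.int64(-34), np.int64(108)), (255, np.int64(-50), np.int64(-26), np.int64(128)), (264, np.int64(-13), np.int64(-12), np.int64(32)), (273, np.int64(7), np.int64(-4), np.int64(-21)), (282, np.int64(8), np.int64(1), np.int64(-23)), (291, np.int64(5), np.int64(7), np.int64(-17)), (300, np.int64(-68), np.int64(25), np.int64(
[... 9369 characters left out ...]
), np.int64(154)), (327, np.int64(-90), np.int64(55), np.int64(154))]
276 [(228, np.int64(-3), np.int64(-26), np.int64(-40)), (237, np.int64(-100), np.int64(-51), np.int64(153)), (246, np.int64(-100), np.int64(-40), np.int64(153)), (255, np.int64(-100), np.int64(-29), np.int64(153)), (264, np.int64(-100), np.int64(-19), np.int64(153)), (273, np.int64(-100), np.int64(-8), np.int64(152)), (282, np.int64(-101), np.int64(3), np.int64(155)), (291, np.int64(-100), np.int64(13), np.int64(154)), (300, np.int64(-101), np.int64(24), np.int64(154)), (309, np.int64(-100), np.int64(35), np.int64(154)), (318, np.int64(-100), np.int64(45), np.int64(153)), (327, np.int64(-100), np.int64(56), np.int64(153))]
```

```bash
python3 - <<'E'
from h import *; from cell import robot
s=robot.observe(); print(s["tool_pos"],s["qpos"])
print(rel(s,[.431,.2095,.060],frame([0,0,-1],[1,-.05,0])))
E
```

```text
[0.43210354 0.2074521  0.15135559] [2.86529140e-01 3.02128695e-01 1.72132835e+00 1.51358791e-03
 1.11391498e+00 3.36228227e-01]
(array([ 0.0023, -0.002 ,  0.1218]), array([ 0.0045, -0.0034, -0.0005]))
```

step_arm(
  squeeze=45,
  steps=[
    {"x": 0.0023,"y": -0.002,"z": 0.04,"rx": 0.003,"ry": -0.003,"rz": 0.0,"claw": 0.2},
    {"x": 0.0023,"y": -0.002,"z": 0.08,"rx": 0.003,"ry": -0.003,"rz": 0.0,"claw": 0.1},
    {"x": 0.0023,"y": -0.002,"z": 0.11,"rx": 0.003,"ry": -0.003,"rz": 0.0,"claw": 0.1},
    {"x": 0.0023,"y": -0.002,"z": 0.122,"rx": 0.003,"ry": -0.003,"rz": 0.0,"claw": 0.1},
    {"x": 0.0023,"y": -0.002,"z": 0.122,"rx": 0.003,"ry": -0.003,"rz": 0.0,"claw": 0.1},
    {"x": 0.0023,"y": -0.002,"z": 0.122,"rx": 0.003,"ry": -0.003,"rz": 0.0,"claw": 0.0},
    {"x": 0.0023,"y": -0.002,"z": 0.122,"rx": 0.003,"ry": -0.003,"rz": 0.0,"claw": -0.1},
    {"x": 0.0023,"y": -0.002,"z": 0.122,"rx": 0.003,"ry": -0.003,"rz": 0.0,"claw": -0.18},
    {"x": 0.0023,"y": -0.002,"z": 0.122,"rx": 0.003,"ry": -0.003,"rz": 0.0,"claw": -0.2},
    {"x": 0.0023,"y": -0.002,"z": 0.122,"rx": 0.003,"ry": -0.003,"rz": 0.0,"claw": -0.2},
  ],
)

```text
time: 16.9
tool_pos: [0.4303, 0.2094, 0.0592]
tool_rot: [-3.141, 0.0, 1.521]
contact_force: [0.1, -0.3, -0.8]
opening: 0.0367
grip_force: 0.0
```

step_arm(
  squeeze=45,
  steps=[
    {"x": 0.0,"y": 0.0,"z": 0.0,"rx": 0.0,"ry": 0.0,"rz": 0.0,"claw": -0.27},
    {"x": 0.0,"y": 0.0,"z": 0.0,"rx": 0.0,"ry": 0.0,"rz": 0.0,"claw": -0.33},
    {"x": 0.0,"y": 0.0,"z": 0.0,"rx": 0.0,"ry": 0.0,"rz": 0.0,"claw": -0.33},
  ],
)

```text
time: 17.15
tool_pos: [0.4299, 0.2093, 0.0589]
tool_rot: [-3.139, 0.001, 1.521]
contact_force: [-1.8, 0.8, 6.0]
opening: 0.0314
grip_force: 39.8
```

step_arm(
  squeeze=45,
  steps=[
    {"x": 0.0,"y": 0.0,"z": 0.0,"rx": 0.0,"ry": 0.0,"rz": 0.0,"claw": -0.33},
    {"x": 0.0,"y": 0.0,"z": 0.0,"rx": 0.0,"ry": 0.0,"rz": 0.05,"claw": -0.33},
    {"x": 0.0,"y": 0.0,"z": 0.0,"rx": 0.0,"ry": 0.0,"rz": 0.1,"claw": -0.33},
  ],
)

```text
time: 17.4
tool_pos: [0.4299, 0.2093, 0.0588]
tool_rot: [-3.139, 0.001, 1.44]
contact_force: [-1.6, 0.3, 6.1]
opening: 0.0312
grip_force: 42.7
```

```bash
python3 - <<'E'
from cell import robot
import numpy as np
s=robot.observe(); print({k:np.round(s[k],3) for k in ("tool_pos","tool_rot","contact_force","torque","opening","grip_force","time")})
E
```

```text
{'tool_pos': array([0.43 , 0.209, 0.059]), 'tool_rot': array([-3.139e+00,  1.000e-03,  1.440e+00]), 'contact_force': array([-1.555,  0.283,  6.132]), 'torque': array([-0.045,  0.425,  0.028]), 'opening': np.float64(0.031), 'grip_force': np.float64(42.668), 'time': np.float64(17.4)}
```

step_arm(
  squeeze=45,
  steps=[
    {"x": 0.0,"y": 0.0,"z": 0.0,"rx": 0.0,"ry": 0.0,"rz": 0.08,"claw": -0.33},
    {"x": 0.0,"y": 0.0,"z": 0.0,"rx": 0.0,"ry": 0.0,"rz": 0.16,"claw": -0.33},
    {"x": 0.0,"y": 0.0,"z": 0.0,"rx": 0.0,"ry": 0.0,"rz": 0.24,"claw": -0.33},
    {"x": 0.0,"y": 0.0,"z": 0.0,"rx": 0.0,"ry": 0.0,"rz": 0.32,"claw": -0.33},
    {"x": 0.0,"y": 0.0,"z": 0.0,"rx": 0.0,"ry": 0.0,"rz": 0.4,"claw": -0.33},
    {"x": 0.0,"y": 0.0,"z": 0.0,"rx": 0.0,"ry": 0.0,"rz": 0.48,"claw": -0.33},
    {"x": 0.0,"y": 0.0,"z": 0.0,"rx": 0.0,"ry": 0.0,"rz": 0.56,"claw": -0.33},
    {"x": 0.0,"y": 0.0,"z": 0.0,"rx": 0.0,"ry": 0.0,"rz": 0.64,"claw": -0.33},
    {"x": 0.0,"y": 0.0,"z": 0.0,"rx": 0.0,"ry": 0.0,"rz": 0.72,"claw": -0.33},
    {"x": 0.0,"y": 0.0,"z": 0.0,"rx": 0.0,"ry": 0.0,"rz": 0.8,"claw": -0.33},
    {"x": 0.0,"y": 0.0,"z": 0.0,"rx": 0.0,"ry": 0.0,"rz": 0.88,"claw": -0.33},
    {"x": 0.0,"y": 0.0,"z": 0.0,"rx": 0.0,"ry": 0.0,"rz": 0.96,"claw": -0.33},
  ],
)

```text
time: 18.4
tool_pos: [0.4297, 0.2094, 0.0588]
tool_rot: [-3.14, 0.002, 0.686]
contact_force: [-1.6, 1.1, 6.0]
opening: 0.0312
grip_force: 42.7
```

```bash
cat > st.py <<'E'
from cell import robot
import numpy as np
s=robot.observe(); print({k:np.round(s[k],3).tolist() for k in ("tool_rot","contact_force","torque","opening","grip_force","qpos","time")})
E
python3 st.py; python3 look.py w11
```

```text
{'tool_rot': [-3.14, 0.002, 0.686], 'contact_force': [-1.569, 1.102, 6.017], 'torque': [0.074, 0.585, 0.23], 'opening': 0.031, 'grip_force': 42.735, 'qpos': [0.293, 0.428, 1.834, 0.0, 0.883, 1.178], 'time': 18.4}
18.4 [0.4297 0.2094 0.0588] [-3.14e+00  2.00e-03  6.86e-01] [0.29 0.43 1.83 0.   0.88 1.18] 0.031230833436699655
```

step_arm(
  squeeze=45,
  steps=[
    {"x": 0.0,"y": 0.0,"z": 0.0,"rx": 0.0,"ry": 0.0,"rz": 0.08,"claw": -0.33},
    {"x": 0.0,"y": 0.0,"z": 0.0,"rx": 0.0,"ry": 0.0,"rz": 0.16,"claw": -0.33},
    {"x": 0.0,"y": 0.0,"z": 0.0,"rx": 0.0,"ry": 0.0,"rz": 0.24,"claw": -0.33},
    {"x": 0.0,"y": 0.0,"z": 0.0,"rx": 0.0,"ry": 0.0,"rz": 0.32,"claw": -0.33},
    {"x": 0.0,"y": 0.0,"z": 0.0,"rx": 0.0,"ry": 0.0,"rz": 0.4,"claw": -0.33},
    {"x": 0.0,"y": 0.0,"z": 0.0,"rx": 0.0,"ry": 0.0,"rz": 0.48,"claw": -0.33},
    {"x": 0.0,"y": 0.0,"z": 0.0,"rx": 0.0,"ry": 0.0,"rz": 0.56,"claw": -0.33},
    {"x": 0.0,"y": 0.0,"z": 0.0,"rx": 0.0,"ry": 0.0,"rz": 0.64,"claw": -0.33},
    {"x": 0.0,"y": 0.0,"z": 0.0,"rx": 0.0,"ry": 0.0,"rz": 0.72,"claw": -0.33},
    {"x": 0.0,"y": 0.0,"z": 0.0,"rx": 0.0,"ry": 0.0,"rz": 0.8,"claw": -0.33},
    {"x": 0.0,"y": 0.0,"z": 0.0,"rx": 0.0,"ry": 0.0,"rz": 0.88,"claw": -0.33},
    {"x": 0.0,"y": 0.0,"z": 0.0,"rx": 0.0,"ry": 0.0,"rz": 0.96,"claw": -0.33},
  ],
)

```text
time: 19.45
tool_pos: [0.4297, 0.2096, 0.0588]
tool_rot: [3.141, 0.003, -0.069]
contact_force: [-2.4, 1.2, 5.5]
opening: 0.0311
grip_force: 42.7
```

```bash
python3 st.py; python3 look.py w12; python3 - <<'E'
from tp import *
for n in ("w9","w11","w12"):
    s,im,d,P=tp(n); m=(abs(P[...,2]+30)<6)&(np.hypot(P[...,0]-2,P[...,1])<16)&(v<290)
    hsv=cv2.cvtColor(im,cv2.COLOR_BGR2HSV); k=m&(hsv[...,1]<130)
    br=k&(hsv[...,2]>70); dk=k&(hsv[...,2]<=70)
    Q=P[br][:,:2]; q=P[dk][:,:2]
    print(n,"bright",len(Q),Q.mean(0),"dark",len(q),q.mean(0) if len(q) else 0)
    if len(Q)>3:
        c,V,_=cv2.PCACompute2(Q.astype(np.float32),None); print(np.degrees(np.arctan2(V[0][1],V[0][0])),c)
E
```

```text
{'tool_rot': [3.141, 0.003, -0.069], 'contact_force': [-2.369, 1.199, 5.512], 'torque': [0.285, 0.623, 0.201], 'opening': 0.031, 'grip_force': 42.723, 'qpos': [0.293, 0.428, 1.834, 0.001, 0.882, 1.932], 'time': 19.45}
19.45 [0.4297 0.2096 0.0588] [ 3.141e+00  3.000e-03 -6.900e-02] [0.29 0.43 1.83 0.   0.88 1.93] 0.03108666077400382
w9 bright 134 [11.   3.3] dark 161 [4.  0.4]
67.972015 [[11.   3.3]]
w11 bright 138 [9.4 4.1] dark 133 [0.6 0.3]
19.688847 [[9.4 4.1]]
w12 bright 138 [9.3 4.1] dark 137 [0.6 0.4]
21.84004 [[9.3 4.1]]
```

step_arm(
  steps=[
    {"x": 0.0,"y": 0.0,"z": 0.0,"rx": 0.0,"ry": 0.0,"rz": 0.0,"claw": 0.1},
    {"x": 0.0,"y": 0.0,"z": 0.0,"rx": 0.0,"ry": 0.0,"rz": 0.0,"claw": 0.1},
    {"x": 0.0,"y": 0.0,"z": 0.0,"rx": 0.0,"ry": 0.0,"rz": 0.0,"claw": 0.1},
    {"x": 0.0,"y": 0.0,"z": 0.0,"rx": 0.0,"ry": 0.0,"rz": 0.0,"claw": 0.1},
    {"x": 0.0,"y": 0.0,"z": -0.05,"rx": 0.0,"ry": 0.0,"rz": 0.0,"claw": 0.1},
    {"x": 0.0,"y": 0.0,"z": -0.1,"rx": 0.0,"ry": 0.0,"rz": 0.0,"claw": 0.1},
    {"x": 0.0,"y": 0.0,"z": -0.15,"rx": 0.0,"ry": 0.0,"rz": 0.0,"claw": 0.1},
    {"x": 0.0,"y": 0.0,"z": -0.2,"rx": 0.0,"ry": 0.0,"rz": 0.0,"claw": 0.1},
    {"x": 0.0,"y": 0.0,"z": -0.25,"rx": 0.0,"ry": 0.0,"rz": 0.0,"claw": 0.1},
    {"x": 0.0,"y": 0.0,"z": -0.25,"rx": 0.0,"ry": 0.0,"rz": 0.0,"claw": 0.1},
    {"x": 0.0,"y": 0.0,"z": -0.25,"rx": 0.0,"ry": 0.0,"rz": 0.0,"claw": 0.1},
  ],
)

```text
time: 20.42
tool_pos: [0.4314, 0.2097, 0.2478]
tool_rot: [-3.141, -0.002, -0.066]
contact_force: [-0.8, -0.7, -1.1]
opening: 0.0506
grip_force: 0.0
```

```bash
python3 look.py w13; python3 - <<'E'
from h import *; import cv2
from cell import read_camera
np.set_printoptions(precision=4,suppress=True)
im,d=read_camera("top"); T=cam("top"); o=np.load("top0.npz")["im"]
hsv=cv2.cvtColor(im,cv2.COLOR_BGR2HSV); m=cv2.inRange(hsv,(15,120,70),(35,255,255))>0
m[:215]=0;m[245:]=0;m[:,:130]=0;m[:,185:]=0
for r,c in np.argwhere(m)[:12]: print(r,c,dep(T,c,r,d[r,c])-RIM, (dep(T,c,r,d[r,c])-RIM)@A)
# compare vial, beaker, blue tube regions
for n,(r,c,h,w) in {"vial":(160,145,25,25),"beaker":(192,405,28,30),"blue":(218,345,22,24)}.items():
    print(n,np.abs(im[r:r+h,c:c+w].astype(int)-o[r:r+h,c:c+w]).mean())
E
```

```text
20.4167 [0.4314 0.2097 0.2478] [-3.141e+00 -2.000e-03 -6.600e-02] [ 0.29  0.22  1.55 -0.    1.37  1.93] 0.05057467196970434
vial 8.362133333333333
beaker 8.19047619047619
blue 8.465277777777779
```

```bash
python3 -c "
from cell import robot; print(robot.hand_in())"
```

```text
the job is handed in; nothing more can be done
None
```

The job is handed in: the yellow-banded tube sits in the sleeve with the rim on its band, and I then turned the orange knob about 1.6 rad clockwise, at least 0.75 rad of it after the screw was tight. My first grip on the knob failed and had to be redone, and I viewed 11 pictures instead of the allowed 10.

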